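# Earbud case out of the desk caddy and on charge

## Robot

A 6-joint arm with a two-finger parallel gripper is mounted at the origin on a cart in front of the work surface, level with it; the furniture and walls round the work are solid. World frame = base frame: x ahead of the robot, y to its left, z up, the work surface at z = 0. Lengths are in mm, angles in rad, forces in N, time in s.
With the tool pointing down it reaches from about 400 to 925 mm from the base axis. Payload 12.5 kg.
Tool frame: the origin (TCP) lies at the very end of the fingers, on their centre line; the grasp point (between the pads) lies grip_depth behind it (grip_depth is the distance from the TCP to the grasp point, in mm); z points along the fingers, y is the line along which they close (so a half turn about z gives the same grasp; the last joint's range is limited). The gripper opens to 95 mm and grips with 3 to 60 N. Pads are 20 mm wide; open, the fingers measure 119 mm over their backs; the gripper's body (75 mm by 180 mm) begins 59 mm behind the grasp point.
Start: joints at [-1.216, 0.491, 1.559, -0, 1.092, -0.106], TCP at [277.94, -559.818, 214.661] pointing down, gripper open.
Joint ranges: [-3.1, 3.1], [-0.84, 2.19], [0.05, 2.79], [-1.13, 4.28], [0.06, 2.93], [-2.69, 2.69]. Speed limits (rad/s): [2.22, 2.22, 2.79, 3.14, 3.14, 3.14].

## Interface

Orientations are given as [roll, pitch, yaw] about the fixed x, y, z axes, in that order (R = Rz(yaw) Ry(pitch) Rx(roll)).
In Python, from cell import state, read_camera, job_done, grip_depth gives the robot as it stands.
- The arm moves only by the tool drive_tool, never from a script. Its argument "targets" is a list of rows, each an object with "jaw": the opening, from 0 (shut) to 1 (fully open); "travel": the shift along the tool's x, y, z in m, a list of three; "twist": the turn about the tool's z in rad. In form: [{"jaw": jaw, "travel": [tx, ty, tz], "twist": twist}, ...]. A call has 1 to 8 rows; each row is the pose to reach, as a shift and turn from the pose commanded when the call began, along the tool's axes at that moment; what a row does not reach only later rows make up. A row lasts 1/12 s, in which the tool goes at most 41.7 mm and 7.16 degrees, less where a joint would pass 70% of its speed; a pose out of reach is approached as far as the arm can. A call with a gripper value outside its range is refused whole. The fingers move at their own pace and stop on an object; the grip force is fixed at half the most. Time passes only in rows, so rows that repeat a pose let the fingers close. It gives the time, the measured TCP pose, the force, the opening and the grip force at its end, in the units of the state.
- state(): the state, without advancing time (a new reading comes with each control period).
- read_camera(name): name is "scene" or "top" or "wrist"; returns a dict with "frame" (420x560x3 uint8, red, green, blue), "fx", "fy", "cx", "cy" (pixels), "k1" (the pictures are not rectified: a ray, as slopes to the right and down, at radius r is drawn at 1 + k1 r^2 times it, then the intrinsics apply), "R" (3x3) and "t" (3): a world point X has camera coordinates R X + t. Camera axes: x right, y down, z forward; pixel columns grow to the right and rows downward; lengths in mm; the calibration is good to about 2 mm. A picture is of the moment at which its call begins. There is no depth.
- job_done(): hands the job in; it is judged then, once.
The state is a dict: "t": time; "joints": joint angles; "qvel": joint speeds; "tau": joint torques, N m; "eef_pos": TCP position; "tcp_rot": TCP orientation; "ft_force": force on the tool from outside, world axes, zero at the start; "moment": the same for the moment, N m; "opening": opening from 0.0 (shut) to 1.0 (fully open); "grip_force": force on a finger pad.
Only numpy, scipy, OpenCV 4.12 (cv2) and the standard library are available. Lean on these libraries where they do the work, as an engineer would, in place of code of your own. Each camera call takes 0.05 s, during which the arm holds its last target. There are 200 camera calls.

## Task

The earbud case in the raised pocket of the desk caddy has to go on charge, but the two things standing in the wells on either side of it leave no room to take hold of it. First stand those two upright on the pen tray, next lay the case flat on the middle of the round charging stand, and only then stand each of the two back upright in the very well it came from; the third thing, in the end well, is not in the way and belongs where it is. Leave the mug and the USB hub where they are, and keep the arm clear of the floor lamp.

Things in the scene. Friction and masses are not known exactly. Their poses are not given: they have to be found in the camera images.
- caddy: Fixed pale-wood caddy, 58 (x) by 207 (y) mm, walls 3 thick, 26 high, back board at +x 5 thick, 42 high; origin centre of underside, -x to the robot. One row of cells centred on x=-1 mm, each 50 deep in x: wells 44 wide, floor at 3, at y=-78.5, +31.5 and +78.5 (end well); pocket 60 wide at y=-23.5, floor raised to 20. Torch, glue stick and bottle start in the three wells in any order.
- earbud_case: White rounded earbud case lying flat and shut (lid fixed), 46 (x) by 56 (y) by 22 mm high; origin at the centre of its underside. Starts in the caddy's pocket, 20 mm above the caddy's underside, long side along the caddy's y. Once the wells on either side are empty it can be pinched by its ends (56 mm) from above, fingers over those wells, tips above the 26 mm walls.
- torch: Small dark grey ribbed torch standing on its lens, 29 mm across, 103 mm tall; origin at the centre of its underside, z up.
- glue_stick: Standing glue stick, white with a green cap and foot, 27 mm across, 90 mm tall; origin at the centre of its underside, z up.
- spray_bottle: Standing white bottle of screen cleaner with a paper band and a narrow grey cap: body 28 mm across up to 86 mm, then a 19 mm wide cap up to 102 mm; origin at the centre of its underside, z up.
- tray: Fixed pen tray of pale wood, 56 (its x) by 110 (its y) mm outside, with a 4 mm thick rim 14 mm high; the floor inside is 5 mm above the underside and measures 48 by 102 mm. Origin at the centre of its underside, z up. Empty at the start; the side area.
- charging_stand: Fixed round charging stand: foot, thin stem and a round aluminium plate 60 mm across with a black top and a thin ring round its middle; the flat top is 40 mm above the underside. Origin at the centre of its underside, z up. Stand and tray are side by side in front of the caddy, in either order.
- mug: Pale spotted mug, 92 mm across, 93 mm tall, a bystander; origin at the centre of the underside of mug and handle together.
- usb_hub: Silver USB hub lying flat in front of the black speaker, 41 by 109 by 16 mm, a bystander; origin at the centre of its underside. The speaker is 270 mm tall; the drawer tower about 50 mm behind the caddy is 307 mm tall.
- floor_lamp: Fixed black floor lamp that stands in front of the cabinet on the robot's left; origin on the floor at its foot. Its rod (24 mm thick) rises 53 mm nearer the robot (-x) and 66 mm further left (+y) than the origin and is solid from 435 to 715 mm above the cabinet top. The shade, about 370 mm across, hangs roughly over the foot from 860 mm up. Fold the arm in before swinging past.

How it is judged:
By the outcome, as a careful person would: the job done as asked, in the order asked, and still so for the second after the job is handed in, with the robot touching nothing.
It also fails if it takes over 88 s, if anything falls off the work surface, if the arm or the gripper's body presses on something with over 40 N, if the wrist force passes 120 N, or if a joint passes its speed limit or range.

## Working session

There is one attempt and no reset: what is moved stays moved. The work goes in short steps, Python scripts to look and compute and a tool call to move; the robot and the scene stay as the last step left them, time stands still between calls to the robot, and variables do not carry over. Pictures are saved under pics/ and viewed, at most 14 in all, crops included, and the job is handed in when it is done.

Besides the shell and the picture viewer there is one more tool, called after ">>>" as name(argument=value, ...) on one line, values as JSON. drive_tool: Moves the arm, as the interface text tells. Its arguments: {"type":"object","properties":{"targets":{"type":"array"}},"required":["targets"]}

```bash
ls; mkdir -p pics
cat > h.py <<'E'
import numpy as np, cv2
from cell import state, read_camera, grip_depth
def snap(n,f,crop=None,s=1):
    c=read_camera(n); im=c["frame"][:,:,::-1]
    if crop: x0,y0,x1,y1=crop; im=im[y0:y1,x0:x1]
    if s!=1: im=cv2.resize(im,None,fx=s,fy=s,interpolation=cv2.INTER_CUBIC)
    cv2.imwrite(f"pics/{f}.png",im); return c
def ray(c,u,v):
    d=np.array([(u-c["cx"])/c["fx"],(v-c["cy"])/c["fy"]]); p=d.copy()
    for _ in range(30): p=d/(1+c["k1"]*(p@p))
    R=np.array(c["R"]); t=np.array(c["t"]); return -R.T@t, R.T@np.array([p[0],p[1],1])
def atz(c,u,v,z):
    o,d=ray(c,u,v); return (o+d*(z-o[2])/d[2]).round(1)
def proj(c,X):
    p=np.array(c["R"])@np.array(X,float)+np.array(c["t"]); p=p[:2]/p[2]; p=p*(1+c["k1"]*(p@p))
    return np.array([c["fx"]*p[0]+c["cx"],c["fy"]*p[1]+c["cy"]]).round(1)
E
python3 - <<'E'
from h import *
print(grip_depth,state())
for n in("scene","top"):
    c=snap(n,n+"0",s=1.42); print(n,{k:np.round(v,3).tolist() for k,v in c.items() if k!="frame"})
    np.save(n+"0.npy",{k:c[k] for k in c},allow_pickle=True)
E
```

```text
pics
18.8 {'t': 0.0, 'joints': array([-1.21561447e+00,  4.91552209e-01,  1.55946981e+00,  1.24110809e-05,
        1.09171505e+00, -1.05604750e-01]), 'qvel': array([ 0.00019066,  0.00055946, -0.00098515, -0.0006779 ,  0.00238171,
        0.00062859]), 'tau': array([-1.51152595e-03, -6.12642789e+01, -2.58181322e+01,  6.92076562e-02,
        4.82172123e-02, -1.57497529e-04]), 'eef_pos': array([ 277.83815701, -559.56095966,  214.05931037]), 'tcp_rot': array([-3.14045577e+00, -1.31577054e-04,  4.60780806e-01]), 'ft_force': array([-0.06003381, -0.53039262,  0.76958763]), 'moment': array([ 0.01781281, -0.02937197,  0.04428502]), 'grip_force': 0.0, 'opening': 0.9992351662801553}
scene {'fx': 465.295, 'fy': 465.295, 'cx': 277.126, 'cy': 212.904, 'k1': -0.16, 'R': [[0.688, -0.725, -0.019], [-0.411, -0.368, -0.834], [0.598, 0.582, -0.552]], 't': [-345.67, -145.149, 1026.248]}
top {'fx': 407.059, 'fy': 407.059, 'cx': 270.157, 'cy': 207.649, 'k1': -0.089, 'R': [[-0.002, -1.0, -0.009], [-0.992, 0.003, -0.126], [0.126, 0.009, -0.992]], 't': [-68.466, 388.675, 1187.939]}
```

View pics/scene0.png

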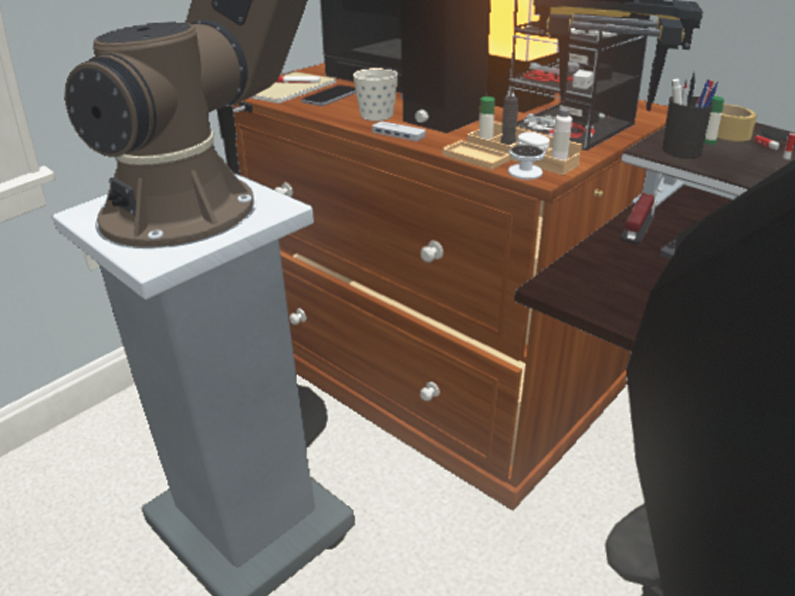

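View pics/top0.png

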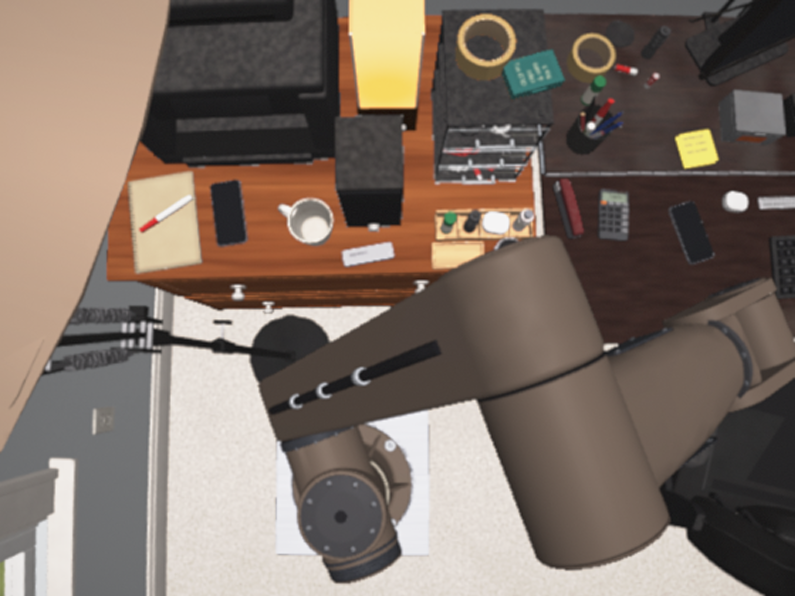

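The scene shows the caddy holding the glue stick in the end well (+y), the torch next to the case, and the spray bottle at -y. The tray is front-left and the stand front-right, so torch and bottle move. Next I'll enlarge crops.

Run:
```python
from h import *
for n,(x0,y0,x1,y1) in (("scene",(310,55,420,130)),("top",(290,135,390,205))):
    c=np.load(n+"0.npy",allow_pickle=True).item()
    im=c["frame"][y0:y1,x0:x1,::-1]
    cv2.imwrite(f"pics/{n}c.png",cv2.resize(im,None,fx=7,fy=7,interpolation=cv2.INTER_CUBIC))
```

```text
(no output)
```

View pics/scenec.png

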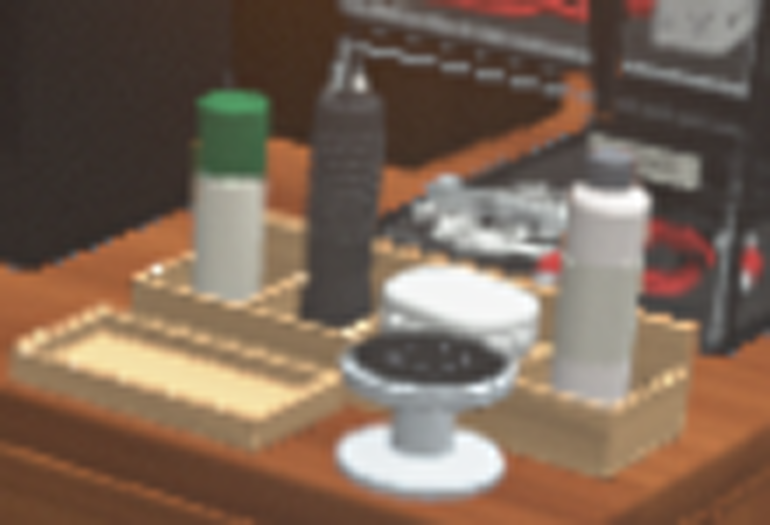

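View pics/topc.png

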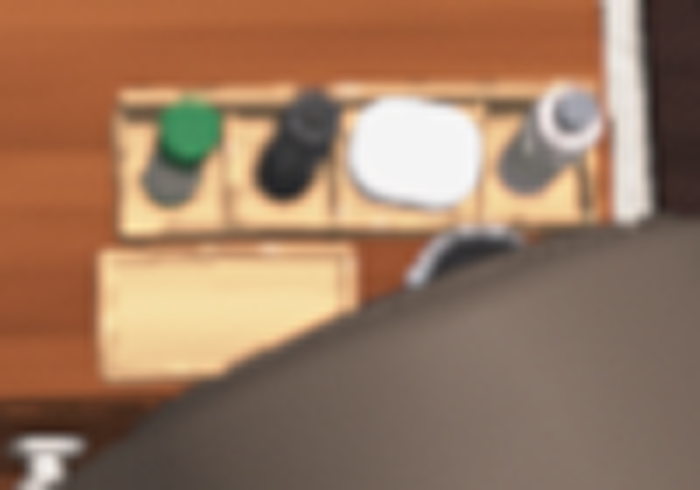

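Scene crop: stand plate centre about (428,358), plate width 342–515; torch top about (350,92), bottle cap top (611,150), tray corners (15,360), (105,312), (345,375), (255,435). Top crop: torch top (313,118), cap (575,110), case (414,152), tray corners (98,250), (355,245), (105,380). Next, convert these to world coordinates.

Run:
```python
from h import *
S=np.load("scene0.npy",allow_pickle=True).item();T=np.load("top0.npy",allow_pickle=True).item()
def f(c,o,u,v,z,l): print(l,atz(c,o[0]+(u+.5)/7-.5,o[1]+(v+.5)/7-.5,z))
s=(310,55);t=(290,135)
for a in [(313,118,106,"torch"),(575,110,105,"bottle"),(190,130,93,"glue"),(414,152,40,"case"),(98,250,14,"tray+x+y"),(355,245,14,"tray+x-y"),(105,380,14,"tray-x+y"),(470,230,40,"plate +x"),(120,238,26,"cad-x+y"),(118,92,42,"cad+x+y"),(600,80,42,"cad+x-y")]: f(T,t,*a)
for a in [(428,358,40,"plate"),(350,92,106,"torch"),(611,152,105,"bottle"),(234,103,93,"glue"),(460,295,42,"case"),(15,350,14,"tray-x+y"),(105,312,14,"tray+x+y"),(345,375,14,"tray+x-y"),(255,430,14,"tray-x-y"),(135,280,26,"cad-x+y"),(605,460,0,"cad-x-y"),(603,425,26,"cad-x-y26")]: f(S,s,*a)
```

```text
torch [ 538.2 -251.9  106. ]
bottle [ 542.  -359.1  105. ]
glue [ 536.7 -203.4   93. ]
case [ 541.1 -305.1   40. ]
tray+x+y [ 504.1 -171.    14. ]
tray+x-y [ 506.2 -283.    14. ]
tray-x+y [ 446.8 -173.3   14. ]
plate +x [ 506.9 -328.1   40. ]
cad-x+y [ 506.7 -179.6   26. ]
cad+x+y [ 567.  -178.4   42. ]
cad+x-y [ 572.5 -386.2   42. ]
plate [ 487.1 -326.8   40. ]
torch [ 545.6 -248.6  106. ]
bottle [ 550.8 -354.2  105. ]
glue [ 542.3 -199.9   93. ]
case [ 544.8 -302.1   42. ]
tray-x+y [ 451.6 -171.5   14. ]
tray+x+y [ 506.  -170.6   14. ]
tray+x-y [ 511.9 -276.9   14. ]
tray-x-y [ 446.3 -284.5   14. ]
cad-x+y [ 514.9 -177.5   26. ]
cad-x-y [ 537.  -372.3    0. ]
cad-x-y26 [ 506.4 -386.7   26. ]
```

```bash
cat >> h.py <<'E'
from scipy.spatial.transform import Rotation as Ro
def go(x,y,z,yaw,frm=None):
    s=state(); p=np.array(s["eef_pos"]) if frm is None else np.array(frm)
    R=Ro.from_euler("xyz",s["tcp_rot"]).as_matrix()
    tr=R.T@(np.array([x,y,z])-p)/1000
    tw=-(yaw-s["tcp_rot"][2]); print("travel",tr.round(4).tolist(),"twist",round((tw+np.pi)%(2*np.pi)-np.pi,4),"t",round(s["t"],2))
E
python3 -c "
from h import *
go(470,-290,270,0.025)"
```

```text
travel [0.292, -0.1561, -0.0557] twist 0.4358 t 0.1
```

>>> drive_tool(targets=[{"jaw":1,"travel":[0.292,-0.156,-0.056],"twist":0.436},{"jaw":1,"travel":[0.292,-0.156,-0.056],"twist":0.436},{"jaw":1,"travel":[0.292,-0.156,-0.056],"twist":0.436},{"jaw":1,"travel":[0.292,-0.156,-0.056],"twist":0.436},{"jaw":1,"travel":[0.292,-0.156,-0.056],"twist":0.436},{"jaw":1,"travel":[0.292,-0.156,-0.056],"twist":0.436},{"jaw":1,"travel":[0.292,-0.156,-0.056],"twist":0.436},{"jaw":1,"travel":[0.292,-0.156,-0.056],"twist":0.436}])

```text
t: 0.77
eef_pos: [468.5, -291.6, 270.2]
tcp_rot: [-3.141, 0.0, 0.025]
ft_force: [0.0, -0.7, -1.0]
opening: 1.0
grip_force: 0.0
```

Run:
```python
from h import *
s=state(); print(s["eef_pos"],s["tcp_rot"],s["joints"],s["qvel"])
c=snap("wrist","w1",s=1.4); np.save("w1.npy",c,allow_pickle=True); print(c["t"],c["R"],c["fx"])
print([proj(c,X) for X in ((541,-251,106),(545,-357,105),(487,-327,40),(448,-171,14))])
c=read_camera("top");np.save("t1.npy",c,allow_pickle=True)
```

```text
[ 468.46378909 -291.64377995  270.18515735] [-3.14146627e+00  2.16105879e-04  2.45960391e-02] [-6.76523765e-01  3.32628892e-01  1.66472448e+00 -4.70402399e-05
  1.14448595e+00  8.69695993e-01] [ 8.98259799e-01 -4.80778653e-02 -1.60038962e-01 -4.37168869e-04
  2.03935317e-01  8.91062693e-01]
[-301.74851171  408.43412225  551.9225635 ] [[ 2.33876578e-02 -9.99726457e-01 -1.69233233e-04]
 [-9.71890532e-01 -2.27761296e-02  2.34328916e-01]
 [-2.34268672e-01 -5.31592832e-03 -9.72157359e-01]] 319.10493031427364
[array([246.6, 125.8]), array([351. , 124.3]), array([313.3, 173.1]), array([195.8, 196.9])]
```

View pics/w1.png

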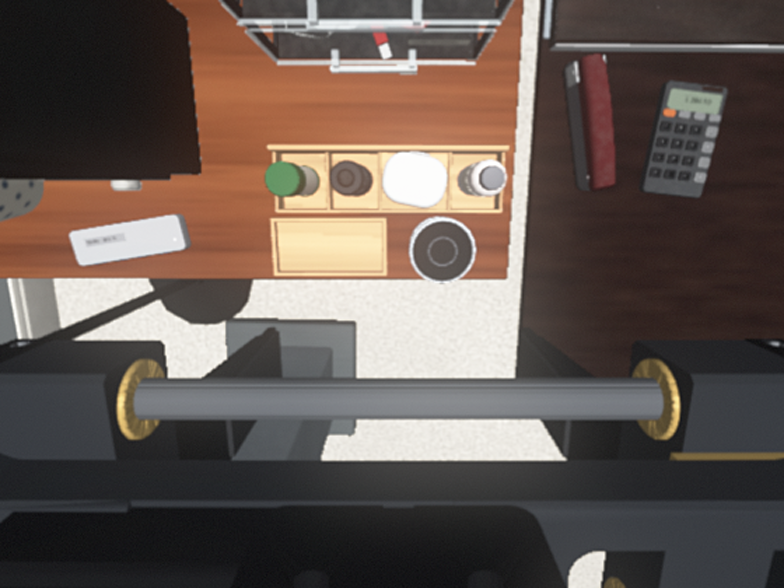

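Wrist picture: torch top (348,177), bottle cap (492,178), stand ring (442,250), case centre (415,179), tray corners (271,219), (386,219), (386,274), (272,274).

Run:
```python
from h import *
c=np.load("w1.npy",allow_pickle=True).item()
for u,v,z,l in [(348,177,106,"torch"),(492,178,105,"bottle"),(285,178,93,"glue"),(415,179,40,"case"),(442,250,40,"stand"),(271,219,14,"tray"),(386,219,14,"tray"),(386,274,14,"tray"),(272,274,14,"tray"),(275,212,26,"cad"),(502,211,26,"cad"),(268,147,42,"cadb"),(508,147,42,"cadb"),(415,68,0,"tower?")]: print(l,atz(c,(u+.5)/1.4-.5,(v+.5)/1.4-.5,z))
go(541,-251,160,.025)
```

```text
torch [ 540.6 -252.9  106. ]
bottle [ 542.4 -357.5  105. ]
glue [ 539.1 -204.    93. ]
case [ 541.7 -303.9   40. ]
stand [ 480.4 -330.2   40. ]
tray [ 502.6 -170.1   14. ]
tray [ 505.1 -278.6   14. ]
tray [ 452.3 -279.5   14. ]
tray [ 449.7 -168.8   14. ]
cad [ 509.9 -177.3   26. ]
cad [ 515.6 -384.8   26. ]
cadb [ 565.2 -177.9   42. ]
cadb [ 569.9 -382.1   42. ]
tower? [ 639.9 -302.2    0. ]
travel [0.0716, -0.0364, 0.111] twist 0.0048 t 0.87
```

>>> drive_tool(targets=[{"jaw":0.42,"travel":[0.0716,-0.035,0.08],"twist":0},{"jaw":0.42,"travel":[0.0716,-0.035,0.08],"twist":0},{"jaw":0.42,"travel":[0.0716,-0.035,0.11],"twist":0},{"jaw":0.42,"travel":[0.0716,-0.035,0.125],"twist":0},{"jaw":0.42,"travel":[0.0716,-0.035,0.125],"twist":0},{"jaw":0.42,"travel":[0.0716,-0.035,0.125],"twist":0},{"jaw":0.42,"travel":[0.0716,-0.035,0.125],"twist":0},{"jaw":0.42,"travel":[0.0716,-0.035,0.125],"twist":0}])

```text
t: 1.53
eef_pos: [538.7, -257.8, 147.1]
tcp_rot: [3.14, -0.003, 0.024]
ft_force: [-0.2, 1.1, -0.3]
opening: 0.498
grip_force: 0.0
```

Run:
```python
from h import *
s=state(); print(s["eef_pos"],s["tcp_rot"],s["opening"])
c=snap("wrist","w2",s=1.4); np.save("w2.npy",c,allow_pickle=True)
print([proj(c,X)*1.4 for X in ((540.5,-252.5,106),(542,-303,42),(539,-203.5,93))])
go(540.5,-252.5,72,.025)
```

```text
[ 538.6934319  -257.83879968  147.08095079] [ 3.13978945e+00 -2.52513354e-03  2.39425384e-02] 0.4975289021330994
[array([388.5 , 319.62]), array([470.12, 290.5 ]), array([295.12, 313.32])]
travel [0.0018, -0.0054, 0.0751] twist -0.0011 t 1.58
```

View pics/w2.png

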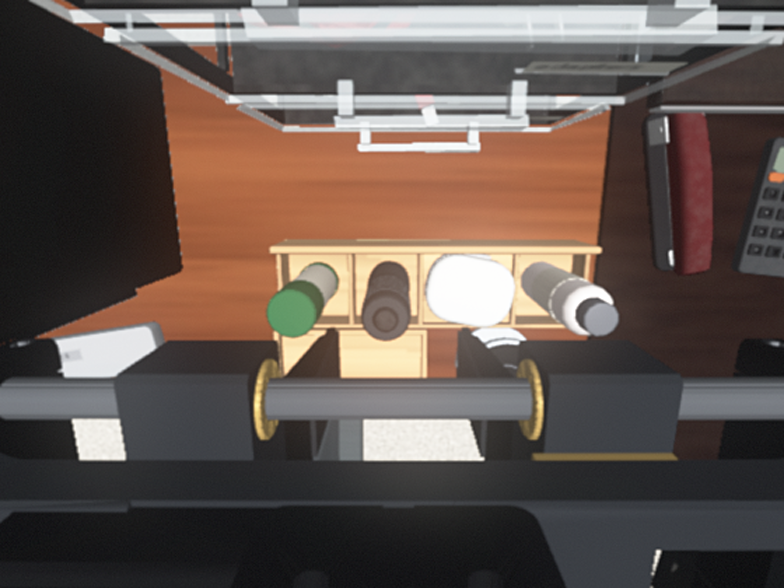

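>>> drive_tool(targets=[{"jaw":0.42,"travel":[0,-0.004,0.015],"twist":0},{"jaw":0.42,"travel":[0,-0.004,0.015],"twist":0},{"jaw":0.42,"travel":[0,-0.004,0.015],"twist":0},{"jaw":0.42,"travel":[0,-0.004,0.015],"twist":0},{"jaw":0.42,"travel":[0,-0.004,0.015],"twist":0},{"jaw":0.42,"travel":[0,-0.004,0.015],"twist":0}])

```text
t: 2.08
eef_pos: [538.6, -253.1, 130.6]
tcp_rot: [3.141, -0.001, 0.025]
ft_force: [0.3, -0.1, -0.9]
opening: 0.42
grip_force: 0.0
```

Run:
```python
from h import *
s=state(); print(s["eef_pos"],s["tcp_rot"],s["opening"],s["qvel"].round(3))
c=snap("wrist","w3",s=1.4)
print([proj(c,X)*1.4 for X in ((540.5,-251.5,106),(542,-303,42),(539,-202.5,93))])
# dark torch top circle centre / glue green centroid
im=c["frame"].astype(int); g=(im[:,:,1]>im[:,:,0]+40)&(im[:,:,1]>im[:,:,2]+20); ys,xs=np.nonzero(g[:300,150:260]); print("green",1.4*(xs.mean()+150),1.4*ys.mean(),len(xs))
go(540.5,-251.5,72,.025)
```

```text
[ 538.55641409 -253.05670916  130.6487781 ] [ 3.14097849e+00 -8.42062966e-04  2.46833916e-02] 0.4197562649721672 [ 0.002  0.003  0.003  0.    -0.003  0.   ]
[array([396.06, 329.7 ]), array([482.72, 296.38]), array([295.4 , 322.14])]
green 293.16611226611224 320.402079002079 962
travel [0.002, -0.0015, 0.0585] twist -0.0003 t 2.13
```

View pics/w3.png

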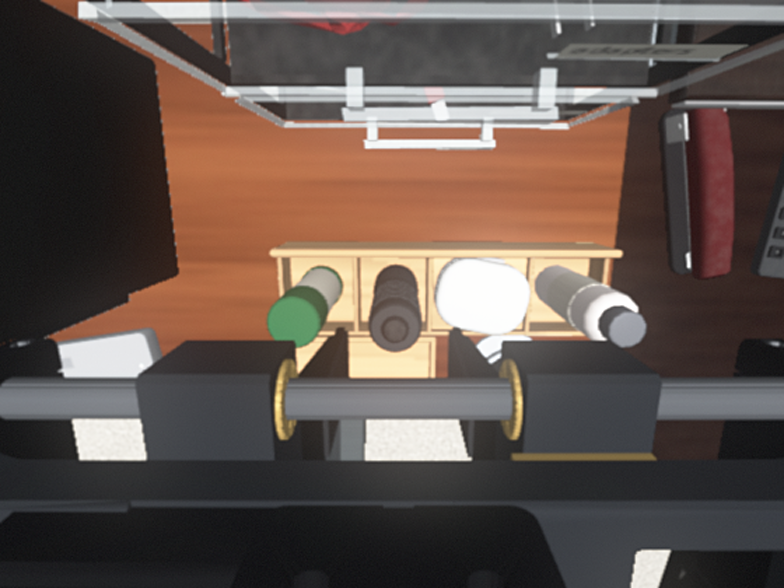

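The torch top at (395,329) agrees with (540.5,-251.5). Now I'll descend and grip.

>>> drive_tool(targets=[{"jaw":0.42,"travel":[0.002,-0.0015,0.01],"twist":0},{"jaw":0.42,"travel":[0.002,-0.0015,0.03],"twist":0},{"jaw":0.42,"travel":[0.002,-0.0015,0.045],"twist":0},{"jaw":0.42,"travel":[0.002,-0.0015,0.0585],"twist":0},{"jaw":0.42,"travel":[0.002,-0.0015,0.0585],"twist":0},{"jaw":0.42,"travel":[0.002,-0.0015,0.0585],"twist":0},{"jaw":0.1,"travel":[0.002,-0.0015,0.0585],"twist":0},{"jaw":0.1,"travel":[0.002,-0.0015,0.0585],"twist":0}])

```text
t: 2.8
eef_pos: [540.7, -251.4, 72.2]
tcp_rot: [3.141, -0.001, 0.025]
ft_force: [-0.3, -1.5, -0.6]
opening: 0.328
grip_force: 0.0
```

>>> drive_tool(targets=[{"jaw":0.1,"travel":[0,0,0],"twist":0},{"jaw":0.1,"travel":[0,0,0],"twist":0},{"jaw":0.1,"travel":[0,0,0],"twist":0},{"jaw":0.1,"travel":[0,0,0],"twist":0}])

```text
t: 3.13
eef_pos: [540.7, -251.4, 72.2]
tcp_rot: [3.141, -0.001, 0.025]
ft_force: [-0.2, 0.5, 7.2]
opening: 0.299
grip_force: 30.0
```

>>> drive_tool(targets=[{"jaw":0.1,"travel":[0,0,-0.03],"twist":0},{"jaw":0.1,"travel":[0,0,-0.06],"twist":0},{"jaw":0.1,"travel":[-0.015,0,-0.06],"twist":0},{"jaw":0.1,"travel":[-0.045,0,-0.06],"twist":0},{"jaw":0.1,"travel":[-0.0645,-0.015,-0.06],"twist":0},{"jaw":0.1,"travel":[-0.0645,-0.04,-0.06],"twist":0},{"jaw":0.1,"travel":[-0.0645,-0.051,-0.06],"twist":0},{"jaw":0.1,"travel":[-0.0645,-0.051,-0.06],"twist":0}])

```text
t: 3.8
eef_pos: [474.5, -200.3, 131.7]
tcp_rot: [-3.141, 0.0, 0.026]
ft_force: [1.2, -0.6, -1.3]
opening: 0.302
grip_force: 30.0
```

>>> drive_tool(targets=[{"jaw":0.1,"travel":[0,0,0.02],"twist":0},{"jaw":0.1,"travel":[0,0,0.04],"twist":0},{"jaw":0.1,"travel":[0,0,0.05],"twist":0},{"jaw":0.1,"travel":[0,0,0.055],"twist":0},{"jaw":0.1,"travel":[0,0,0.057],"twist":0},{"jaw":0.1,"travel":[0,0,0.0575],"twist":0},{"jaw":0.1,"travel":[0,0,0.0575],"twist":0}])

```text
t: 4.38
eef_pos: [475.1, -202.3, 74.4]
tcp_rot: [3.141, -0.001, 0.025]
ft_force: [-0.2, -0.0, -0.3]
opening: 0.3
grip_force: 30.0
```

>>> drive_tool(targets=[{"jaw":0.1,"travel":[0,0,0.0005],"twist":0},{"jaw":0.1,"travel":[0,0,0.0007],"twist":0},{"jaw":0.1,"travel":[0,0,0.0007],"twist":0}])

```text
t: 4.63
eef_pos: [475.1, -202.2, 74.2]
tcp_rot: [3.141, -0.001, 0.025]
ft_force: [-1.1, -0.3, 6.8]
opening: 0.301
grip_force: 30.0
```

>>> drive_tool(targets=[{"jaw":0.5,"travel":[0,0,0.0007],"twist":0},{"jaw":0.5,"travel":[0,0,0.0007],"twist":0},{"jaw":0.5,"travel":[0,0,0.0007],"twist":0},{"jaw":0.5,"travel":[0,0,0],"twist":0},{"jaw":0.6,"travel":[0,0,-0.02],"twist":0},{"jaw":0.6,"travel":[0,0,-0.06],"twist":0},{"jaw":0.6,"travel":[0,0,-0.08],"twist":0},{"jaw":0.6,"travel":[0,0,-0.08],"twist":0}])

```text
t: 5.3
eef_pos: [476.1, -202.6, 157.2]
tcp_rot: [3.138, -0.006, 0.025]
ft_force: [-0.4, -0.5, -0.0]
opening: 0.6
grip_force: 0.0
```

```bash
python3 -c "
from h import *
s=state();print(s['eef_pos']);go(542,-357,155,.025)"
```

```text
[ 476.08787036 -202.64371664  157.1925291 ]
travel [0.062, 0.1559, 0.0031] twist -0.0001 t 5.3
```

>>> drive_tool(targets=[{"jaw":0.6,"travel":[0.063,0.156,0],"twist":0},{"jaw":0.6,"travel":[0.063,0.156,0],"twist":0},{"jaw":0.6,"travel":[0.063,0.156,0],"twist":0},{"jaw":0.6,"travel":[0.063,0.156,0],"twist":0},{"jaw":0.6,"travel":[0.063,0.156,0],"twist":0},{"jaw":0.6,"travel":[0.063,0.156,0],"twist":0},{"jaw":0.6,"travel":[0.063,0.156,0],"twist":0},{"jaw":0.6,"travel":[0.063,0.156,0],"twist":0}])

```text
t: 5.97
eef_pos: [541.0, -355.0, 152.9]
tcp_rot: [-3.141, 0.001, 0.025]
ft_force: [-0.1, 0.2, 0.2]
opening: 0.598
grip_force: 0.0
```

Run:
```python
from h import *
s=state(); print(s["eef_pos"],s["tcp_rot"],s["qvel"].round(3))
c=snap("wrist","w4",s=1.4); np.save("w4.npy",c,allow_pickle=True)
print([proj(c,X)*1.4 for X in ((542.5,-357,105),(542,-303,42),(475,-202,108))])
go(542.5,-357,55,.025)
```

```text
[ 540.97791363 -354.96291304  152.89361814] [-3.14076504e+00  9.17927180e-04  2.54193511e-02] [ 0.006 -0.01  -0.003 -0.003  0.001 -0.001]
[array([403.48, 316.4 ]), array([318.64, 287.84]), array([112.  , 431.62])]
travel [0.0014, 0.0021, 0.0982] twist 0.0008 t 6.02
```

View pics/w4.png

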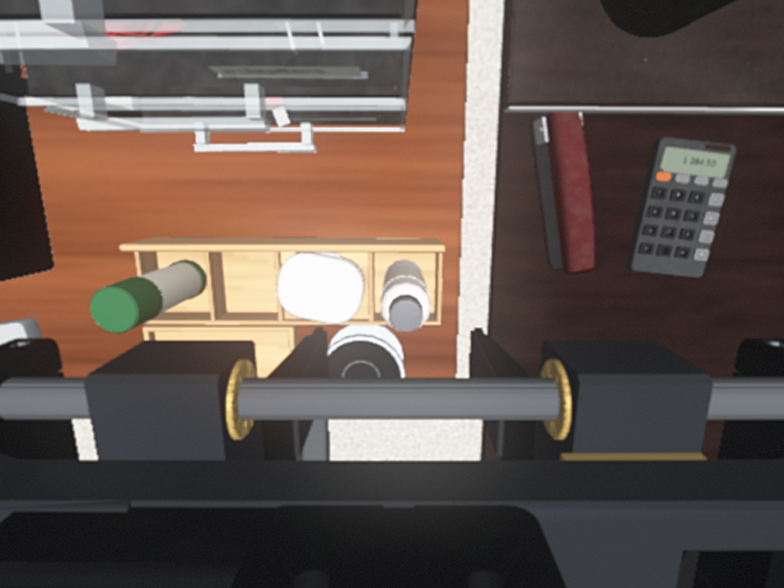

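Bottle cap at (404,313): that puts the bottle at about (544,-357).

>>> drive_tool(targets=[{"jaw":0.6,"travel":[0.003,0.002,0.03],"twist":0},{"jaw":0.6,"travel":[0.003,0.002,0.06],"twist":0},{"jaw":0.6,"travel":[0.003,0.002,0.085],"twist":0},{"jaw":0.6,"travel":[0.003,0.002,0.098],"twist":0},{"jaw":0.6,"travel":[0.003,0.002,0.098],"twist":0},{"jaw":0.1,"travel":[0.003,0.002,0.098],"twist":0},{"jaw":0.1,"travel":[0.003,0.002,0.098],"twist":0},{"jaw":0.1,"travel":[0.003,0.002,0.098],"twist":0}])

```text
t: 6.68
eef_pos: [545.2, -358.5, 57.1]
tcp_rot: [3.14, -0.002, 0.025]
ft_force: [-0.2, -0.6, -0.2]
opening: 0.446
grip_force: 0.0
```

>>> drive_tool(targets=[{"jaw":0.1,"travel":[0,0,0],"twist":0},{"jaw":0.1,"travel":[0,0,0],"twist":0},{"jaw":0.1,"travel":[0,0,0],"twist":0},{"jaw":0.1,"travel":[0,0,0],"twist":0},{"jaw":0.1,"travel":[0,0,0],"twist":0}])

```text
t: 7.1
eef_pos: [544.8, -358.5, 56.2]
tcp_rot: [3.141, -0.001, 0.025]
ft_force: [-0.0, 0.7, 6.2]
opening: 0.292
grip_force: 30.0
```

>>> drive_tool(targets=[{"jaw":0.1,"travel":[0,0,-0.035],"twist":0},{"jaw":0.1,"travel":[0,0,-0.07],"twist":0},{"jaw":0.1,"travel":[-0.02,-0.03,-0.07],"twist":0},{"jaw":0.1,"travel":[-0.04,-0.06,-0.07],"twist":0},{"jaw":0.1,"travel":[-0.06,-0.09,-0.07],"twist":0},{"jaw":0.1,"travel":[-0.0672,-0.105,-0.07],"twist":0},{"jaw":0.1,"travel":[-0.0672,-0.105,-0.07],"twist":0},{"jaw":0.1,"travel":[-0.0672,-0.105,-0.07],"twist":0}])

```text
t: 7.77
eef_pos: [474.9, -254.6, 125.7]
tcp_rot: [3.141, -0.001, 0.026]
ft_force: [0.7, -0.9, -0.4]
opening: 0.286
grip_force: 30.0
```

>>> drive_tool(targets=[{"jaw":0.1,"travel":[0,0,0.02],"twist":0},{"jaw":0.1,"travel":[0,0,0.045],"twist":0},{"jaw":0.1,"travel":[0,0,0.06],"twist":0},{"jaw":0.1,"travel":[0,0,0.065],"twist":0},{"jaw":0.1,"travel":[0,0,0.067],"twist":0},{"jaw":0.1,"travel":[0,0,0.0682],"twist":0},{"jaw":0.1,"travel":[0,0,0.0682],"twist":0}])

```text
t: 8.35
eef_pos: [475.0, -255.6, 58.1]
tcp_rot: [3.141, -0.0, 0.024]
ft_force: [-4.1, 3.4, 9.0]
opening: 0.288
grip_force: 30.0
```

>>> drive_tool(targets=[{"jaw":0.42,"travel":[0,0,0],"twist":0},{"jaw":0.42,"travel":[0,0,0],"twist":0},{"jaw":0.42,"travel":[0,0,-0.001],"twist":0},{"jaw":0.42,"travel":[0,0,-0.02],"twist":0},{"jaw":0.42,"travel":[0,0,-0.05],"twist":0},{"jaw":0.6,"travel":[0,0,-0.08],"twist":0},{"jaw":0.8,"travel":[0,0,-0.1],"twist":0},{"jaw":0.8,"travel":[0,0,-0.1],"twist":0}])

```text
t: 9.02
eef_pos: [476.3, -256.0, 161.1]
tcp_rot: [3.138, -0.005, 0.025]
ft_force: [1.6, -1.0, -0.4]
opening: 0.573
grip_force: 0.0
```

```bash
python3 -c "
from h import *
s=state();print(s['eef_pos']);go(530,-305,155,.025)"
```

```text
[ 476.29954239 -256.03312278  161.14323851]
travel [0.0524, 0.0503, 0.0066] twist -0.0002 t 9.02
```

>>> drive_tool(targets=[{"jaw":0.8,"travel":[0.053,0.051,0.0],"twist":0},{"jaw":0.8,"travel":[0.053,0.051,0.0],"twist":0},{"jaw":0.8,"travel":[0.053,0.051,0.0],"twist":0},{"jaw":0.8,"travel":[0.053,0.051,0.0],"twist":0},{"jaw":0.8,"travel":[0.053,0.051,0.0],"twist":0},{"jaw":0.8,"travel":[0.053,0.051,0.0],"twist":0}])

```text
t: 9.52
eef_pos: [528.3, -303.9, 156.7]
tcp_rot: [-3.141, 0.001, 0.025]
ft_force: [-0.4, 0.3, -0.4]
opening: 0.806
grip_force: 0.0
```

Run:
```python
from h import *
s=state(); print(s["eef_pos"],s["tcp_rot"],s["qvel"].round(3))
c=snap("wrist","w5",s=1.4); np.save("w5.npy",c,allow_pickle=True)
print([proj(c,X)*1.4 for X in ((542,-304,42),(480,-329,40),(475,-202,108))])
im=c["frame"].astype(int); w=(im.min(2)>205).astype(np.uint8); n,l,st,ce=cv2.connectedComponentsWithStats(w)
for i in range(1,n):
    if st[i,4]>400: print(st[i],ce[i]*1.4, atz(c,*ce[i],40))
t=snap("top","t5",(280,130,400,220),6)
```

```text
[ 528.31747935 -303.90464735  156.67455267] [-3.14090559e+00  9.20491186e-04  2.49561540e-02] [ 0.002 -0.008 -0.     0.     0.002  0.001]
[array([399.7, 269.5]), array([434. , 359.1]), array([207.9 , 409.36])]
[150   0 250   6 873] [400.0744559    2.61237113] [ 696.6 -300.4   40. ]
[ 374   31   24  219 1729] [538.98785425 193.45991903] [ 592.1 -390.2   40. ]
[ 156   39  214   31 1670] [353.69952096  82.63185629] [ 653.6 -273.9   40. ]
[ 156   74  187   20 1075] [347.73786047 117.88260465] [ 633.8 -270.3   40. ]
[ 255  167   61   51 2578] [398.73335919 268.5420481 ] [ 542.3 -303.4   40. ]
[   0  219   73   34 1392] [ 58.49626437 327.29123563] [496.6 -74.3  40. ]
[281 219  62  50 617] [431.62658023 325.92090762] [ 503.7 -326.4   40. ]
[ 249  300  126   29 3526] [433.60414067 439.78383437] [ 418.3 -331.4   40. ]
```

View pics/w5.png

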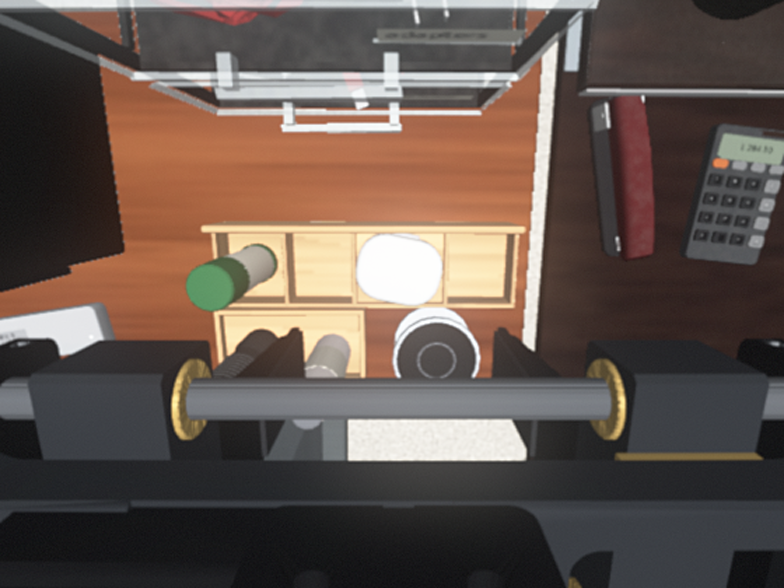

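View pics/t5.png

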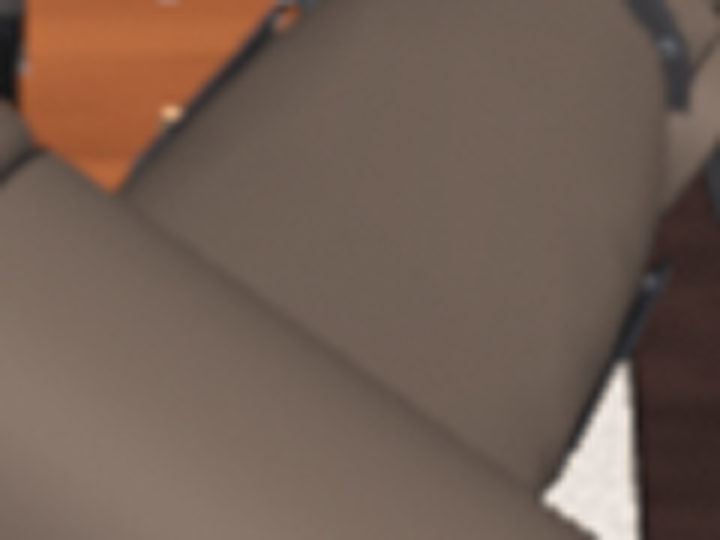

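Run:
```python
from h import *
A=[];b=[]
for n,u,v in (("w1",373,70),("w2",420,147),("w5",341,127)):
    c=np.load(n+".npy",allow_pickle=True).item(); o,d=ray(c,(u+.5)/1.4-.5,(v+.5)/1.4-.5); d/=np.linalg.norm(d); P=np.eye(3)-np.outer(d,d); A.append(P);b.append(P@o); print(o.round())
X=np.linalg.lstsq(np.vstack(A),np.hstack(b),rcond=None)[0]; print(X,[np.linalg.norm(p@X-q) for p,q in zip(A,b)])
```

```text
[ 533. -289.  441.]
[ 603. -255.  318.]
[ 593. -302.  327.]
[ 627.26164108 -267.24140976   46.17746493] [np.float64(0.925545207351773), np.float64(0.7907630238606395), np.float64(0.6620005133552633)]
```

>>> drive_tool(targets=[{"jaw":0.8,"travel":[0.012,0,0.03],"twist":0},{"jaw":0.8,"travel":[0.012,0,0.06],"twist":0},{"jaw":0.8,"travel":[0.012,0,0.085],"twist":0},{"jaw":0.8,"travel":[0.012,0,0.105],"twist":0},{"jaw":0.8,"travel":[0.012,0,0.12],"twist":0},{"jaw":0.8,"travel":[0.012,0,0.127],"twist":0},{"jaw":0.8,"travel":[0.012,0,0.128],"twist":0},{"jaw":0.8,"travel":[0.012,0,0.128],"twist":0}])

```text
t: 10.28
eef_pos: [541.0, -304.2, 29.4]
tcp_rot: [3.141, -0.0, 0.025]
ft_force: [0.5, -0.2, 0.5]
opening: 0.8
grip_force: 0.0
```

>>> drive_tool(targets=[{"jaw":0.4,"travel":[0,0,0],"twist":0},{"jaw":0.4,"travel":[0,0,0],"twist":0},{"jaw":0.4,"travel":[0,0,0],"twist":0},{"jaw":0.4,"travel":[0,0,0],"twist":0},{"jaw":0.4,"travel":[0,0,0],"twist":0},{"jaw":0.4,"travel":[0,0,0],"twist":0},{"jaw":0.4,"travel":[0,0,0],"twist":0}])

```text
t: 10.87
eef_pos: [541.2, -304.4, 29.8]
tcp_rot: [3.141, -0.001, 0.025]
ft_force: [-1.3, 0.4, 6.8]
opening: 0.574
grip_force: 30.0
```

>>> drive_tool(targets=[{"jaw":0.4,"travel":[0,0,-0.02],"twist":0},{"jaw":0.4,"travel":[0,0,-0.045],"twist":0},{"jaw":0.4,"travel":[0,0.01,-0.06],"twist":0},{"jaw":0.4,"travel":[-0.005,0.0245,-0.06],"twist":0},{"jaw":0.4,"travel":[-0.03,0.0245,-0.06],"twist":0},{"jaw":0.4,"travel":[-0.055,0.0245,-0.06],"twist":0},{"jaw":0.4,"travel":[-0.063,0.0245,-0.06],"twist":0},{"jaw":0.4,"travel":[-0.063,0.0245,-0.06],"twist":0}])

```text
t: 11.53
eef_pos: [476.7, -330.8, 88.4]
tcp_rot: [-3.141, 0.001, 0.023]
ft_force: [0.3, -0.3, -0.7]
opening: 0.573
grip_force: 30.0
```

>>> drive_tool(targets=[{"jaw":0.4,"travel":[-0.063,0.0245,-0.06],"twist":0}])

```text
t: 11.62
eef_pos: [450.9, -340.9, 112.7]
tcp_rot: [-3.137, 0.003, 0.026]
ft_force: [0.3, 0.4, 0.5]
opening: 0.572
grip_force: 30.0
```

I meant that last row as a hold, but shifts are relative to the new pose, so the tool moved on into free air. I'll hold still and read the pose.

>>> drive_tool(targets=[{"jaw":0.4,"travel":[0,0,0],"twist":0},{"jaw":0.4,"travel":[0,0,0],"twist":0},{"jaw":0.4,"travel":[0,0,0],"twist":0},{"jaw":0.4,"travel":[0,0,0],"twist":0}])

```text
t: 11.95
eef_pos: [450.5, -342.0, 116.0]
tcp_rot: [-3.141, 0.0, 0.025]
ft_force: [0.8, 0.2, -1.2]
opening: 0.571
grip_force: 30.0
```

Run:
```python
from h import *
s=state(); print(s["eef_pos"],s["tcp_rot"],s["qvel"].round(3))
c=snap("wrist","w6",s=1.4); np.save("w6.npy",c,allow_pickle=True)
print([proj(c,X)*1.4 for X in ((480,-330.5,40),(475,-255,107))])
go(479,-330.5,60,.025)
```

```text
[ 450.48961235 -342.04320858  115.97040097] [-3.14119277e+00  3.15132777e-04  2.52466325e-02] [ 0.004  0.003  0.004 -0.001  0.001 -0.002]
[array([379.68, 253.26]), array([189.7 , 284.06])]
travel [0.0289, -0.0107, 0.0559] twist 0.0005 t 12.0
```

View pics/w6.png

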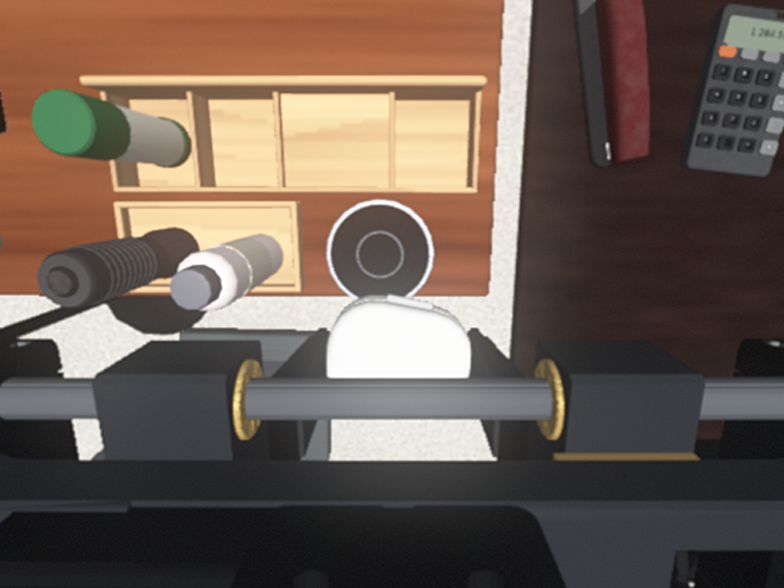

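Plate ring at (380,254), exactly as predicted for (480,-330.5); the case is centred between the fingers.

>>> drive_tool(targets=[{"jaw":0.4,"travel":[0.0289,-0.0107,0.0],"twist":0},{"jaw":0.4,"travel":[0.0289,-0.0107,0.02],"twist":0},{"jaw":0.4,"travel":[0.0289,-0.0107,0.045],"twist":0},{"jaw":0.4,"travel":[0.0289,-0.0107,0.058],"twist":0},{"jaw":0.4,"travel":[0.0289,-0.0107,0.062],"twist":0},{"jaw":0.4,"travel":[0.0289,-0.0107,0.064],"twist":0},{"jaw":0.4,"travel":[0.0289,-0.0107,0.065],"twist":0},{"jaw":0.4,"travel":[0.0289,-0.0107,0.065],"twist":0}])

```text
t: 12.67
eef_pos: [478.8, -331.0, 52.2]
tcp_rot: [3.141, -0.001, 0.025]
ft_force: [-0.1, 1.0, 0.0]
opening: 0.573
grip_force: 30.0
```

>>> drive_tool(targets=[{"jaw":0.4,"travel":[0,0,0.0005],"twist":0},{"jaw":0.4,"travel":[0,0,0.001],"twist":0},{"jaw":0.4,"travel":[0,0,0.001],"twist":0}])

```text
t: 12.92
eef_pos: [478.6, -331.1, 51.2]
tcp_rot: [3.141, -0.001, 0.025]
ft_force: [-0.1, 0.6, -0.0]
opening: 0.571
grip_force: 30.0
```

>>> drive_tool(targets=[{"jaw":0.4,"travel":[0,0,0.0005],"twist":0},{"jaw":0.4,"travel":[0,0,0.001],"twist":0},{"jaw":0.4,"travel":[0,0,0.001],"twist":0}])

```text
t: 13.17
eef_pos: [478.5, -331.0, 49.8]
tcp_rot: [3.141, -0.0, 0.025]
ft_force: [-0.8, 0.1, 0.4]
opening: 0.574
grip_force: 30.0
```

>>> drive_tool(targets=[{"jaw":0.4,"travel":[0,0,0.0005],"twist":0},{"jaw":0.4,"travel":[0,0,0.0007],"twist":0},{"jaw":0.4,"travel":[0,0,0.0007],"twist":0}])

```text
t: 13.42
eef_pos: [478.5, -330.9, 49.8]
tcp_rot: [3.141, -0.0, 0.025]
ft_force: [-1.2, 0.5, 9.2]
opening: 0.573
grip_force: 30.0
```

>>> drive_tool(targets=[{"jaw":0.7,"travel":[0,0,0],"twist":0},{"jaw":0.7,"travel":[0,0,0],"twist":0},{"jaw":0.7,"travel":[0,0,0],"twist":0},{"jaw":0.7,"travel":[0,0,-0.005],"twist":0},{"jaw":0.7,"travel":[0,0,-0.03],"twist":0},{"jaw":0.7,"travel":[0,0,-0.06],"twist":0},{"jaw":0.7,"travel":[0,0,-0.1],"twist":0},{"jaw":0.7,"travel":[0,0,-0.12],"twist":0}])

```text
t: 14.08
eef_pos: [479.2, -331.4, 173.1]
tcp_rot: [3.139, -0.003, 0.025]
ft_force: [0.5, 0.9, -0.3]
opening: 0.698
grip_force: 0.0
```

```bash
python3 -c "
from h import *
s=state();print(s['eef_pos']);go(435,-256,170,.025,(479,-331,171))"
```

```text
[ 479.17203416 -331.40929327  173.10500932]
travel [-0.0421, -0.0761, 0.0007] twist -0.0002 t 14.08
```

>>> drive_tool(targets=[{"jaw":0.42,"travel":[-0.042,-0.076,0],"twist":0},{"jaw":0.42,"travel":[-0.042,-0.076,0],"twist":0},{"jaw":0.42,"travel":[-0.042,-0.076,0],"twist":0},{"jaw":0.42,"travel":[-0.042,-0.076,0],"twist":0},{"jaw":0.42,"travel":[-0.042,-0.076,0],"twist":0},{"jaw":0.42,"travel":[-0.042,-0.076,0],"twist":0}])

```text
t: 14.58
eef_pos: [435.3, -256.8, 169.2]
tcp_rot: [3.141, -0.001, 0.025]
ft_force: [-0.0, -0.8, -0.5]
opening: 0.424
grip_force: 0.0
```

Run:
```python
from h import *
s=state(); print(s["eef_pos"],s["tcp_rot"],s["qvel"].round(3))
c=snap("wrist","w7",s=1.4); np.save("w7.npy",c,allow_pickle=True)
print([proj(c,X)*1.4 for X in ((480,-330.5,62),(475,-255,107),(475,-202,108),(477,-330.5+0,40))])
go(475,-255,110,.025)
```

```text
[ 435.3141939  -256.83553472  169.19265062] [ 3.14086534e+00 -7.31491763e-04  2.45869633e-02] [-0.003  0.009  0.001  0.     0.001  0.001]
[array([519.96, 225.12]), array([397.32, 238.28]), array([294.98, 236.04]), array([510.72, 227.08])]
travel [0.0398, -0.0009, 0.059] twist -0.0006 t 14.63
```

View pics/w7.png

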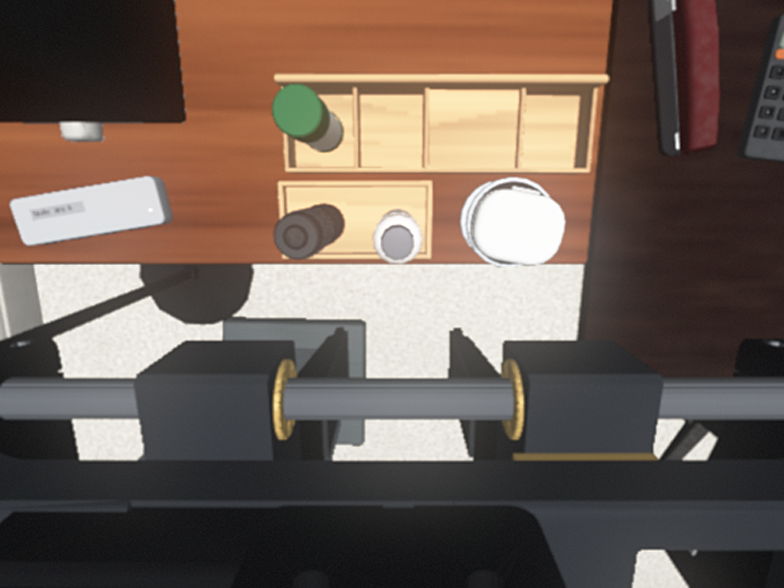

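Case top centre about (517,226), within 2 mm of the plate's centre. Bottle cap at (397,241), torch top at (297,231), both upright. Bottle goes back first.

>>> drive_tool(targets=[{"jaw":0.42,"travel":[0.0388,-0.001,0.0],"twist":0},{"jaw":0.42,"travel":[0.0388,-0.001,0.025],"twist":0},{"jaw":0.42,"travel":[0.0388,-0.001,0.045],"twist":0},{"jaw":0.42,"travel":[0.0388,-0.001,0.065],"twist":0},{"jaw":0.42,"travel":[0.0388,-0.001,0.09],"twist":0},{"jaw":0.42,"travel":[0.0388,-0.001,0.111],"twist":0},{"jaw":0.42,"travel":[0.0388,-0.001,0.111],"twist":0},{"jaw":0.42,"travel":[0.0388,-0.001,0.111],"twist":0}])

```text
t: 15.3
eef_pos: [473.3, -254.4, 57.2]
tcp_rot: [-3.14, 0.002, 0.024]
ft_force: [-0.0, -0.4, -0.1]
opening: 0.422
grip_force: 0.0
```

>>> drive_tool(targets=[{"jaw":0.1,"travel":[0,0,0],"twist":0},{"jaw":0.1,"travel":[0,0,0],"twist":0},{"jaw":0.1,"travel":[0,0,0],"twist":0},{"jaw":0.1,"travel":[0,0,0],"twist":0},{"jaw":0.1,"travel":[0,0,0],"twist":0}])

```text
t: 15.72
eef_pos: [473.9, -254.4, 59.2]
tcp_rot: [3.14, -0.002, 0.025]
ft_force: [0.6, -0.1, 7.6]
opening: 0.288
grip_force: 30.0
```

>>> drive_tool(targets=[{"jaw":0.1,"travel":[0,0,-0.035],"twist":0},{"jaw":0.1,"travel":[0,0,-0.07],"twist":0},{"jaw":0.1,"travel":[0.02,0.01,-0.08],"twist":0},{"jaw":0.1,"travel":[0.05,0.03,-0.08],"twist":0},{"jaw":0.1,"travel":[0.067,0.06,-0.08],"twist":0},{"jaw":0.1,"travel":[0.067,0.09,-0.08],"twist":0},{"jaw":0.1,"travel":[0.067,0.105,-0.08],"twist":0},{"jaw":0.1,"travel":[0.067,0.105,-0.08],"twist":0}])

```text
t: 16.38
eef_pos: [542.5, -359.8, 137.7]
tcp_rot: [3.141, 0.0, 0.023]
ft_force: [0.2, 0.7, -1.6]
opening: 0.29
grip_force: 30.0
```

>>> drive_tool(targets=[{"jaw":0.1,"travel":[0,0,0],"twist":0},{"jaw":0.1,"travel":[0,0,0],"twist":0},{"jaw":0.1,"travel":[0,0,0.025],"twist":0},{"jaw":0.1,"travel":[0,0,0.05],"twist":0},{"jaw":0.1,"travel":[0,0,0.07],"twist":0},{"jaw":0.1,"travel":[0,0,0.077],"twist":0},{"jaw":0.1,"travel":[0,0,0.08],"twist":0},{"jaw":0.1,"travel":[0,0,0.08],"twist":0}])

```text
t: 17.05
eef_pos: [543.1, -356.7, 58.4]
tcp_rot: [-3.141, 0.0, 0.025]
ft_force: [-0.4, 0.3, -1.4]
opening: 0.287
grip_force: 30.0
```

>>> drive_tool(targets=[{"jaw":0.1,"travel":[0,0,0.001],"twist":0},{"jaw":0.1,"travel":[0,0,0.0015],"twist":0},{"jaw":0.1,"travel":[0,0,0.0015],"twist":0}])

```text
t: 17.3
eef_pos: [543.3, -357.5, 57.5]
tcp_rot: [3.141, -0.001, 0.025]
ft_force: [0.7, 0.0, -0.0]
opening: 0.288
grip_force: 30.0
```

>>> drive_tool(targets=[{"jaw":0.1,"travel":[0,0,0],"twist":0},{"jaw":0.1,"travel":[0,0,0],"twist":0}])

```text
t: 17.47
eef_pos: [543.2, -357.5, 57.2]
tcp_rot: [3.141, -0.001, 0.025]
ft_force: [0.1, 1.5, 2.3]
opening: 0.286
grip_force: 30.0
```

>>> drive_tool(targets=[{"jaw":0.5,"travel":[0,0,0],"twist":0},{"jaw":0.5,"travel":[0,0,0],"twist":0},{"jaw":0.5,"travel":[0,0,0],"twist":0},{"jaw":0.5,"travel":[0,0,-0.005],"twist":0},{"jaw":0.5,"travel":[0,0,-0.03],"twist":0},{"jaw":0.5,"travel":[0,0,-0.07],"twist":0},{"jaw":0.5,"travel":[0,0,-0.1],"twist":0},{"jaw":0.5,"travel":[0,0,-0.1],"twist":0}])

```text
t: 18.13
eef_pos: [544.8, -358.7, 163.2]
tcp_rot: [3.135, -0.007, 0.025]
ft_force: [0.7, -0.3, 0.5]
opening: 0.499
grip_force: 0.0
```

>>> drive_tool(targets=[{"jaw":0.5,"travel":[-0.1,-0.156,0],"twist":0},{"jaw":0.5,"travel":[-0.1,-0.156,0],"twist":0},{"jaw":0.5,"travel":[-0.1,-0.156,0],"twist":0},{"jaw":0.5,"travel":[-0.1,-0.156,0],"twist":0},{"jaw":0.5,"travel":[-0.1,-0.156,0],"twist":0},{"jaw":0.5,"travel":[-0.1,-0.156,0],"twist":0},{"jaw":0.5,"travel":[-0.1,-0.156,0],"twist":0},{"jaw":0.5,"travel":[-0.1,-0.156,0],"twist":0}])

```text
t: 18.8
eef_pos: [439.9, -204.6, 156.8]
tcp_rot: [3.141, -0.001, 0.025]
ft_force: [-0.9, 0.7, 0.3]
opening: 0.501
grip_force: 0.0
```

Run:
```python
from h import *
s=state(); print(s["eef_pos"],s["tcp_rot"],s["qvel"].round(3))
c=snap("wrist","w8",s=1.4); np.save("w8.npy",c,allow_pickle=True)
print([proj(c,X)*1.4 for X in ((543,-357.5,105),(477.5,-203,108),(480,-330.5,62))])
go(477.5,-203,74,.025)
```

```text
[ 439.94522747 -204.61351489  156.77623439] [ 3.14072449e+00 -1.10802009e-03  2.47949590e-02] [-0.009  0.014 -0.007  0.     0.001  0.001]
[array([730.52, 113.26]), array([397.74, 245.56]), array([612.64, 236.88])]
travel [0.0375, -0.0009, 0.0826] twist -0.0006 t 18.85
```

View pics/w8.png

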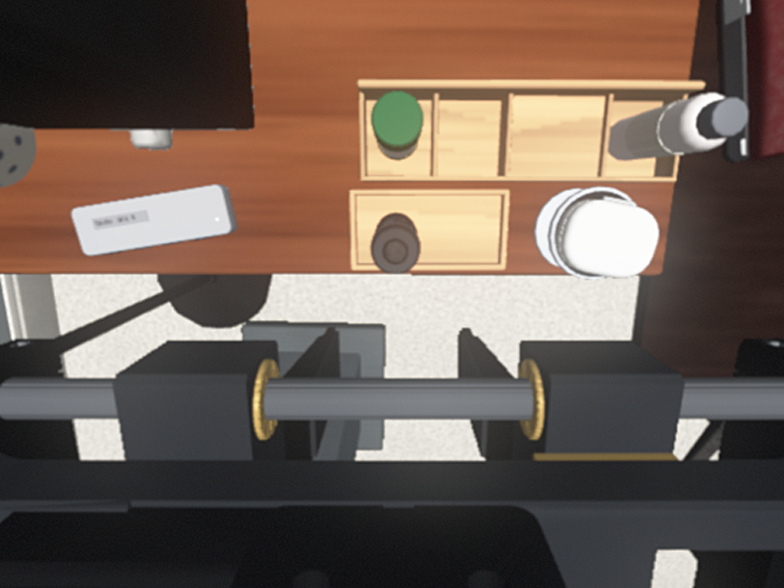

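Bottle back in its well, upright (cap at (729,116)). Torch top at (395,247), so it is at about (476.5,-202).

>>> drive_tool(targets=[{"jaw":0.5,"travel":[0.0365,-0.002,0.0],"twist":0},{"jaw":0.5,"travel":[0.0365,-0.002,0.02],"twist":0},{"jaw":0.5,"travel":[0.0365,-0.002,0.035],"twist":0},{"jaw":0.5,"travel":[0.0365,-0.002,0.05],"twist":0},{"jaw":0.5,"travel":[0.0365,-0.002,0.07],"twist":0},{"jaw":0.5,"travel":[0.0365,-0.002,0.083],"twist":0},{"jaw":0.5,"travel":[0.0365,-0.002,0.083],"twist":0},{"jaw":0.5,"travel":[0.0365,-0.002,0.083],"twist":0}])

```text
t: 19.52
eef_pos: [475.8, -201.5, 72.9]
tcp_rot: [-3.141, 0.001, 0.024]
ft_force: [0.6, 0.0, 0.5]
opening: 0.5
grip_force: 0.0
```

>>> drive_tool(targets=[{"jaw":0.1,"travel":[0,0,0],"twist":0},{"jaw":0.1,"travel":[0,0,0],"twist":0},{"jaw":0.1,"travel":[0,0,0],"twist":0},{"jaw":0.1,"travel":[0,0,0],"twist":0},{"jaw":0.1,"travel":[0,0,0],"twist":0},{"jaw":0.1,"travel":[0,0,0],"twist":0}])

```text
t: 20.02
eef_pos: [475.9, -201.1, 74.1]
tcp_rot: [3.141, -0.001, 0.025]
ft_force: [0.6, -0.5, 6.2]
opening: 0.298
grip_force: 30.0
```

>>> drive_tool(targets=[{"jaw":0.1,"travel":[0,0,-0.035],"twist":0},{"jaw":0.1,"travel":[0,0.01,-0.07],"twist":0},{"jaw":0.1,"travel":[0,0.035,-0.07],"twist":0},{"jaw":0.1,"travel":[0.005,0.0535,-0.07],"twist":0},{"jaw":0.1,"travel":[0.03,0.0535,-0.07],"twist":0},{"jaw":0.1,"travel":[0.055,0.0535,-0.07],"twist":0},{"jaw":0.1,"travel":[0.0638,0.0535,-0.07],"twist":0},{"jaw":0.1,"travel":[0.0638,0.0535,-0.07],"twist":0}])

```text
t: 20.68
eef_pos: [541.7, -252.6, 143.0]
tcp_rot: [3.142, -0.0, 0.026]
ft_force: [0.0, 0.3, -0.6]
opening: 0.301
grip_force: 30.0
```

>>> drive_tool(targets=[{"jaw":0.1,"travel":[0,0,0],"twist":0},{"jaw":0.1,"travel":[0,0,0],"twist":0},{"jaw":0.1,"travel":[0,0,0.025],"twist":0},{"jaw":0.1,"travel":[0,0,0.05],"twist":0},{"jaw":0.1,"travel":[0,0,0.065],"twist":0},{"jaw":0.1,"travel":[0,0,0.069],"twist":0},{"jaw":0.1,"travel":[0,0,0.071],"twist":0},{"jaw":0.1,"travel":[0,0,0.071],"twist":0}])

```text
t: 21.35
eef_pos: [540.4, -253.0, 73.1]
tcp_rot: [3.141, -0.0, 0.025]
ft_force: [-0.2, 0.2, -1.2]
opening: 0.298
grip_force: 30.0
```

>>> drive_tool(targets=[{"jaw":0.1,"travel":[0,0,0.0005],"twist":0},{"jaw":0.1,"travel":[0,0,0.0005],"twist":0},{"jaw":0.1,"travel":[0,0,0.0005],"twist":0}])

```text
t: 21.6
eef_pos: [540.9, -253.0, 72.8]
tcp_rot: [3.141, -0.001, 0.025]
ft_force: [0.2, 0.4, -1.5]
opening: 0.301
grip_force: 30.0
```

>>> drive_tool(targets=[{"jaw":0.1,"travel":[0,0,0.0008],"twist":0},{"jaw":0.1,"travel":[0,0,0.0008],"twist":0},{"jaw":0.1,"travel":[0,0,0.0008],"twist":0},{"jaw":0.1,"travel":[0,0,0.0008],"twist":0}])

```text
t: 21.93
eef_pos: [541.1, -253.0, 72.2]
tcp_rot: [3.141, -0.001, 0.025]
ft_force: [-1.0, 1.1, 5.0]
opening: 0.298
grip_force: 30.0
```

Contact. I'll release with the narrow opening, rise, then back off.

>>> drive_tool(targets=[{"jaw":0.41,"travel":[0,0,0],"twist":0},{"jaw":0.41,"travel":[0,0,0],"twist":0},{"jaw":0.41,"travel":[0,0,0],"twist":0},{"jaw":0.41,"travel":[0,0,-0.005],"twist":0},{"jaw":0.41,"travel":[0,0,-0.03],"twist":0},{"jaw":0.41,"travel":[0,0,-0.065],"twist":0},{"jaw":0.41,"travel":[0,0,-0.1],"twist":0},{"jaw":0.41,"travel":[0,0,-0.13],"twist":0}])

```text
t: 22.6
eef_pos: [540.6, -252.8, 203.7]
tcp_rot: [3.141, -0.001, 0.025]
ft_force: [1.1, -0.2, -0.3]
opening: 0.408
grip_force: 0.0
```

>>> drive_tool(targets=[{"jaw":0.6,"travel":[-0.1,0.04,-0.03],"twist":0},{"jaw":0.6,"travel":[-0.1,0.04,-0.03],"twist":0},{"jaw":0.6,"travel":[-0.1,0.04,-0.03],"twist":0},{"jaw":0.6,"travel":[-0.1,0.04,-0.03],"twist":0},{"jaw":0.6,"travel":[-0.1,0.04,-0.03],"twist":0},{"jaw":0.6,"travel":[-0.1,0.04,-0.03],"twist":0},{"jaw":0.6,"travel":[-0.1,0.04,-0.03],"twist":0},{"jaw":0.6,"travel":[-0.1,0.04,-0.03],"twist":0}])

```text
t: 23.27
eef_pos: [442.4, -294.8, 230.7]
tcp_rot: [-3.141, 0.0, 0.026]
ft_force: [-0.5, -0.5, 0.9]
opening: 0.598
grip_force: 0.0
```

Run:
```python
from h import *
s=state(); print(s["eef_pos"],s["qvel"].round(3))
c=snap("wrist","w9",s=1.4)
print([proj(c,X)*1.4 for X in ((543,-357.5,105),(541,-253,106),(480,-330.5,62))])
```

```text
[ 442.36174893 -294.77251519  230.69140112] [-0.001 -0.     0.002  0.001 -0.    -0.003]
[array([503.02, 132.3 ]), array([336.14, 131.18]), array([447.58, 226.66])]
```

View pics/w9.png

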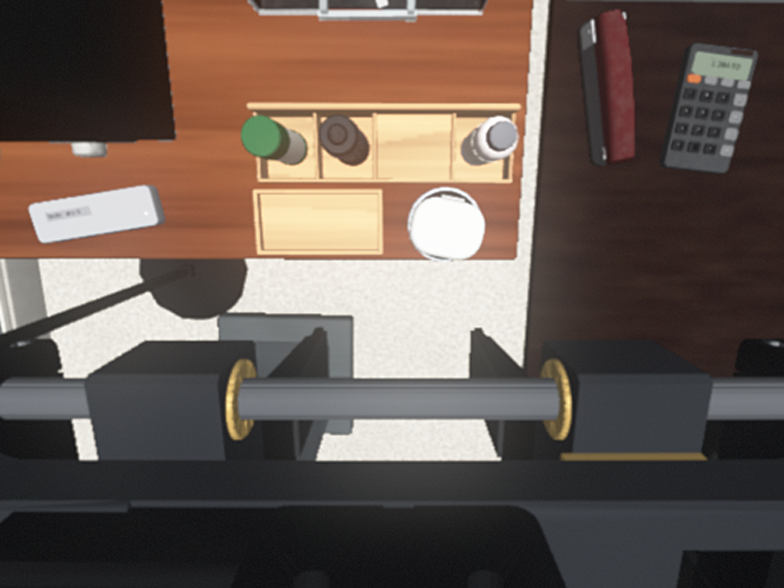

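The picture shows the torch (339,132), bottle (502,132) and glue stick upright in their wells, the case centred on the stand at (447,225), and the tray empty. Handing in.

```bash
python3 -c "
from cell import job_done
print(job_done())"
```

```text
the job is handed in; nothing more can be done
None
```

The job is handed in at about 23 s on the robot's clock (limit 88 s): the earbud case lies flat on the middle of the charging stand, and the torch and spray bottle stand upright in the wells they came from. In the last picture the glue stick was still upright in its end well and the USB hub in place. The mug was out of that view, but no move went near it or the floor lamp.

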